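# Find the loaded stamp and hold it ready over the plate

### The arm

A 6-joint arm with a two-finger parallel gripper is mounted at the origin on the work surface. World frame = base frame: x ahead of the robot, y to its left, z up, the work surface at z = 0. Lengths are in m, angles in rad, forces in N, time in s.
With the tool pointing down it reaches from about 0.25 to 0.85 m from the base axis. Payload 12.5 kg.
Tool frame: the origin (TCP) lies midway between the tips of the shut fingers; the grasp point (between the pads) lies 19 mm behind it; z points along the fingers, y is the line along which they close (so a half turn about z gives the same grasp; the last joint's range is limited). The gripper opens to 93 mm and grips with 3 to 60 N. Pads are 15 mm wide; open, the fingers measure 128 mm over their backs; the gripper's body (75 mm by 188 mm) begins 65 mm behind the grasp point.
Start: joints at [1.114, 0.351, 1.652, -0, 1.139, -0.085], TCP at [0.2, 0.512, 0.219] pointing down, gripper open.
Joint ranges: [-2.75, 2.75], [-0.79, 2.1], [0.01, 2.65], [-1.57, 4.71], [0.07, 3.14], [-2.87, 2.87]. Speed limits (rad/s): [2.22, 2.22, 2.79, 3.14, 3.14, 3.14].

### API

Orientations are given as [roll, pitch, yaw] about the fixed x, y, z axes, in that order (R = Rz(yaw) Ry(pitch) Rx(roll)).
In Python, from workcell import r gives the robot as it stands. The module is installed in compiled form; this text tells all that it offers.
- The arm moves only by the tool servo_tool, never from a script. Its argument "targets" is a list of rows, each a list of 7 numbers: the opening, from 0 (shut) to 1 (fully open), then the shift along the tool's x, y, z in mm, then the turn, a rotation vector about the tool's x, y, z in degrees. A call has 1 to 8 rows; each row is the pose to reach, as a shift and turn from the pose commanded when the call began, along the tool's axes at that moment; what a row does not reach only later rows make up. A row lasts 1/8 s, in which the tool goes at most 62.5 mm and 10.7 degrees, less where a joint would pass 70% of its speed; a pose out of reach is approached as far as the arm can. A call with a gripper value outside its range is refused whole. The fingers move at their own pace and stop on an object; the grip force is fixed at half the most. Time passes only in rows, so rows that repeat a pose let the fingers close. It gives the time, the measured TCP pose, the force, the opening and the grip force at its end, in the units of the state.
- r.get_obs(): the state, without advancing time (a new reading comes with each control period).
- r.snapshot(name): name is "scene" or "top" or "wrist"; returns (picture, depth): 400x640x3 uint8, red, green, blue; 400x640 float32, m along the optical axis (not along the pixel's ray), 0 where there is no reading.
- r.camera_model(name): a dict with "fx", "fy", "cx", "cy" (pixels), "k1" (the pictures are not rectified: a ray, as slopes to the right and down, at radius r is drawn at 1 + k1 r^2 times it, then the intrinsics apply), "origin" and "attitude" of the camera in the world; the wrist camera has in their place "tool_from_camera" (4x4, takes a point from camera to tool coordinates, whose origin is the TCP and whose axes are the flange's). Camera axes: x right, y down, z forward; pixel columns grow to the right and rows downward; lengths in m; the calibration is good to about 2 mm. A picture is of the moment at which its call begins: read the wrist's pose just before it. camera_model takes no time and is no camera call.
- r.job_done(): hands the job in; it is judged then, once.
The state is a dict: "t": time; "joint_pos": joint angles; "joint_velocities": joint speeds; "joint_torque": joint torques, N m; "position": TCP position; "orientation": TCP orientation; "wrist_force": force on the tool from outside, world axes, zero at the start; "moment": the same for the moment, N m; "grip_width": finger opening in m; "gripper_force": force on a finger pad.
Only numpy, scipy, OpenCV 4.12 (cv2) and the standard library are available. Lean on these libraries where they do the work, as an engineer would, in place of code of your own. Each camera call takes 0.05 s, during which the arm holds its last target. There are 200 camera calls.

### The job

Two identical-looking hand stamps stand in the wooden rack, and one of them is loaded with lead: lift each of them well clear of the rack in turn to feel which is heavier, putting the lighter one back upright in the seat it came from. Then hold the heavier one upright and still over the centre of the round brass plate in the pitch bowl, its foot about 25 mm above the plate and never touching it, and finish while still holding it there. Leave everything else on the bench where it is.

Things in the scene. Friction and masses are not known exactly. Their poses are not given: they have to be found in the camera images.
- stamp_1: hand stamp 1: a brass drum 48 mm across and 47 mm high with a round dark wooden handle 24 mm across on top of it, from 47 to 100 mm above the foot. Origin: centre of the foot (underside), z up along the handle. It stands upright in seat 1 of the rack at the start. The two stamps look exactly the same; one is loaded with lead and weighs about 0.5 kg, the other about 0.3 kg, and which is which changes. The load sits loose inside the drum but cannot come out.
- stamp_2: hand stamp 2: a brass drum 48 mm across and 47 mm high with a round dark wooden handle 24 mm across on top of it, from 47 to 100 mm above the foot. Origin: centre of the foot (underside), z up along the handle. It stands upright in seat 2 of the rack at the start. The two stamps look exactly the same; one is loaded with lead and weighs about 0.5 kg, the other about 0.3 kg, and which is which changes. The load sits loose inside the drum but cannot come out.
- rack: fixed wooden block 90 x 210 x 30 mm with two round seats in its top; origin: centre of its underside on the bench, y along its length, z up. It may stand left or right of the bowl and be turned by up to about 25 degrees.
- seat_1 (a point): centre of the floor of seat 1, 65 mm from the rack's middle towards the rack's -y end, 22 mm above the bench: a round recess 52 mm across and 8 mm deep, its mouth chamfered 1.5 mm
- seat_2 (a point): centre of the floor of seat 2, the same recess 65 mm from the rack's middle towards the rack's +y end
- bowl: fixed dark round pitch bowl, 260 mm across, carrying a brass plate 200 mm across whose top is 60 mm above the bench; origin: centre of its underside
- plate_center (a point): centre of the brass plate's top face, 60 mm above the bench, in the middle of the smallest chased ring (36 mm across)
- punch: bystander: steel chasing punch, 110 mm long, 10 mm thick, lying between rack and bowl; origin under its middle
- hammer: bystander: hammer about 240 mm long lying far to the left; origin on the underside
- cup: bystander: brass cup 72 mm across, 55 mm high, beyond rack and bowl; origin: centre of the underside
- tin: bystander: metal tin 64 mm across, 75 mm high, beyond rack and bowl; origin: centre of the underside
- block: bystander: cork block 50 x 85 x 30 mm, nearest the robot; origin: centre of the underside
- dish: bystander: copper dish 100 mm across, 22 mm high, beyond rack and bowl on the left; origin: centre of the underside
- brush: bystander: bench brush far to the right; origin on the underside
Mind the look-alikes: they are no part of the job. Leave any turquoise look-alike of the rack alone. Leave any blue look-alike of the stamp_2 alone.

How it is judged:
On the way, in this order (a step that is already met when the one before it is completed fails the run):
1. the lighter stamp has been lifted by the fingers at least 30 mm off its seat for 0.3 s, while the heavier stands in its own seat ((((z of stamp_1 in the frame of seat_1 above 0.03 m and contact force between the fingers and stamp_1 above 1 N and contact force between stamp_1 and rack below 0.05 N) and ((distance between stamp_2 and seat_2 below 0.008 m and angle between stamp_2's own z axis and vertical below 0.1 rad) and contact force between stamp_2 and rack above 3.85 N)) or ((z of stamp_2 in the frame of seat_1 above 0.03 m and contact force between the fingers and stamp_2 above 1 N and contact force between stamp_2 and rack below 0.05 N) and ((distance between stamp_1 and seat_1 below 0.008 m and angle between stamp_1's own z axis and vertical below 0.1 rad) and contact force between stamp_1 and rack above 3.85 N)))), for 0.3 s.
2. afterwards the heavier stamp is lifted by the fingers at least 30 mm off its seat for 0.3 s, while the lighter stands back in its own seat ((((z of stamp_1 in the frame of seat_1 above 0.03 m and contact force between the fingers and stamp_1 above 1 N and contact force between stamp_1 and rack below 0.05 N) and ((distance between stamp_2 and seat_2 below 0.008 m and angle between stamp_2's own z axis and vertical below 0.1 rad) and contact force between stamp_2 and rack between 1.5 and 3.85 N)) or ((z of stamp_2 in the frame of seat_1 above 0.03 m and contact force between the fingers and stamp_2 above 1 N and contact force between stamp_2 and rack below 0.05 N) and ((distance between stamp_1 and seat_1 below 0.008 m and angle between stamp_1's own z axis and vertical below 0.1 rad) and contact force between stamp_1 and rack between 1.5 and 3.85 N)))), for 0.3 s.
At the end, for the whole second after the job is handed in: Fingers hold the heavier stamp still, upright within 0.12 rad, foot centre within 15 mm of the plate centre seen from above and 8 to 45 mm above the plate, touching neither bowl nor rack; the lighter stands free and upright in its own seat, within 8 mm of the seat's point ((((horizontal distance between stamp_1 and plate_center below 0.015 m and z of stamp_1 in the frame of plate_center between 0.008 and 0.045 m and angle between stamp_1's own z axis and vertical below 0.12 rad and linear speed of stamp_1 below 0.03 m/s and contact force between the fingers and stamp_1 above 1 N and contact force between stamp_1 and bowl below 0.05 N and contact force between stamp_1 and rack below 0.05 N) and ((distance between stamp_2 and seat_2 below 0.008 m and angle between stamp_2's own z axis and vertical below 0.1 rad) and contact force between stamp_2 and rack between 1.5 and 3.85 N)) or ((horizontal distance between stamp_2 and plate_center below 0.015 m and z of stamp_2 in the frame of plate_center between 0.008 and 0.045 m and angle between stamp_2's own z axis and vertical below 0.12 rad and linear speed of stamp_2 below 0.03 m/s and contact force between the fingers and stamp_2 above 1 N and contact force between stamp_2 and bowl below 0.05 N and contact force between stamp_2 and rack below 0.05 N) and ((distance between stamp_1 and seat_1 below 0.008 m and angle between stamp_1's own z axis and vertical below 0.1 rad) and contact force between stamp_1 and rack between 1.5 and 3.85 N)))); the arm keeps its last pose, push and grip.
It fails at once if a stamp touches the plate or bowl (over 1 N) (contact force between any of stamp_1, stamp_2 and bowl above 1 N).
It fails at once if a stamp is tipped over (more than 0.6 rad) (angle between any of stamp_1, stamp_2's own z axis and vertical above 0.6 rad).
It fails at once if another thing on the bench is moved more than 25 mm (distance of any of punch, hammer, cup, tin, block, dish, brush from where it was at the start of the episode above 0.025 m).
It also fails if it takes over 72 s, if anything falls off the work surface, if the arm or the gripper's body presses on something with over 40 N, if the wrist force passes 120 N, or if a joint passes its speed limit or range.

## Working session

There is one attempt and no reset: what is moved stays moved. The work goes in short steps, Python scripts to look and compute and a tool call to move; the robot and the scene stay as the last step left them, time stands still between calls to the robot, and variables do not carry over. Pictures are saved under pics/ and viewed, at most 10 in all, crops included, and the job is handed in when it is done.

Besides the shell and the picture viewer there is one more tool, called after ">>>" by a JSON object that holds its "method" and its "body", one argument or row to a line. servo_tool: Moves the arm, as the interface text tells. Its arguments: {"type":"object","properties":{"targets":{"type":"array"}},"required":["targets"]}

```bash
mkdir -p pics
cat > h.py <<'E'
import numpy as np,cv2
from workcell import r
from scipy.spatial.transform import Rotation as R
def pose():
    o=r.get_obs(); return np.array(o['position']),R.from_euler('xyz',o['orientation']).as_matrix()
def cam(name):
    m=r.camera_model(name)
    if name=='wrist':
        p,A=pose(); T=np.array(m['tool_from_camera']); return m,p+A@T[:3,3],A@T[:3,:3]
    a=np.array(m['attitude'])
    a=a if a.shape==(3,3) else R.from_euler('xyz',a).as_matrix() if a.size==3 else None
    return m,np.array(m['origin']),a
def ray(m,A,uv):
    uv=np.atleast_2d(np.array(uv,float))
    d=np.c_[(uv[:,0]-m['cx'])/m['fx'],(uv[:,1]-m['cy'])/m['fy']]
    u=d.copy()
    for _ in range(10): u=d/(1+m['k1']*(u**2).sum(1,keepdims=True))
    return np.c_[u,np.ones(len(u))]
def world(c,uv,depth):
    m,o,A=c; return o+(ray(m,A,uv)*np.atleast_1d(depth)[:,None])@A.T
def cloud(c,dep):
    v,u=np.nonzero(dep>0); P=world(c,np.c_[u,v],dep[v,u])
    out=np.full(dep.shape+(3,),np.nan); out[v,u]=P; return out
def snap(name):
    c=cam(name); p,d=r.snapshot(name); return c,p,d
E
python3 - <<'E'
from h import *
for n in('scene','top'):
    c,p,d=snap(n); cv2.imwrite(f'pics/{n}0.png',p[:,:,::-1]); np.savez(f'{n}0.npz',p=p,d=d)
    print(n,{k:np.round(v,3).tolist() for k,v in c[0].items()})
    
print(r.get_obs()); print(r.camera_model('wrist'))
E
```

```text
scene {'fx': 479.101, 'fy': 479.101, 'cx': 323.194, 'cy': 193.453, 'k1': -0.054, 'origin': [1.542, 0.133, 0.846], 'attitude': [-2.216, -0.017, 1.732]}
top {'fx': 509.018, 'fy': 509.018, 'cx': 323.897, 'cy': 199.552, 'k1': -0.035, 'origin': [0.31, 0.016, 1.368], 'attitude': [-2.962, -0.005, -1.545]}
{'t': 0.1, 'joint_pos': array([ 1.11440455e+00,  3.51211826e-01,  1.65232459e+00, -3.59481789e-05,
        1.13911402e+00, -8.46046417e-02]), 'joint_velocities': array([ 1.09291723e-03,  8.70447494e-04, -5.40960898e-04, -1.01005236e-03,
       -9.19837263e-05, -1.72572581e-03]), 'joint_torque': array([-4.11230221e-04, -4.98027313e+01, -2.85702038e+01,  7.00082118e-02,
        2.39799265e-02, -4.60560997e-06]), 'position': array([0.19965905, 0.51215885, 0.21815262]), 'orientation': array([-3.14053590e+00, -5.68683068e-05,  2.76982054e+00]), 'wrist_force': array([ 0.2648741, -0.0031962,  0.0902936]), 'moment': array([-0.06111949,  0.02663321,  0.01694532]), 'gripper_force': 0.0, 'grip_width': 0.09328677328005365}
{'fx': 354.73297032398034, 'fy': 354.73297032398034, 'cx': 319.5779830578734, 'cy': 197.84511851943955, 'k1': -0.07020293911814028, 'tool_from_camera': array([[-7.86454878e-04, -9.59431144e-01, -2.81941948e-01,
         7.81873083e-02],
       [ 9.99999659e-01, -8.25339261e-04,  1.91584893e-05,
         2.56891802e-04],
       [-2.51079010e-04, -2.81941837e-01,  9.59431466e-01,
        -1.64679995e-01],
       [ 0.00000000e+00,  0.00000000e+00,  0.00000000e+00,
         1.00000000e+00]])}
```

View pics/top0.png

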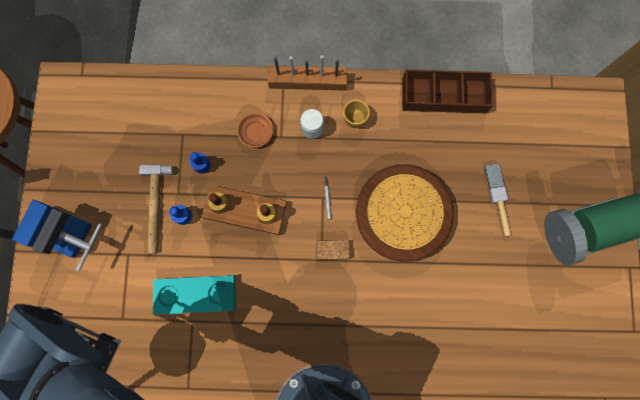

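View pics/scene0.png

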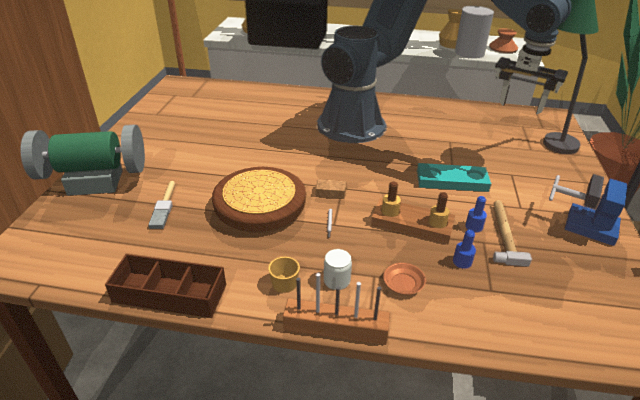

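Top view: the brass and wood stamps stand at (217,201) and (266,212) in the brown rack at about (243,210). The plate centre is near (405,212). Look-alikes to leave alone are the blue stamps at (199,162) and (180,214) and the turquoise rack at (194,295). The scene view agrees: stamps at (391,200) and (440,210), with the blue ones at (477,213) and (465,250). The brown rack with the brass stamps fits the description.

Run:
```python
from h import *
for n,st,pl in(('top',[(217,201),(266,212)],(405,212)),('scene',[(391,198),(440,207)],(259,191))):
    z=np.load(n+'0.npz');c=cam(n);C=cloud(c,z['d']);p=z['p']
    hsv=cv2.cvtColor(p,cv2.COLOR_RGB2HSV)
    print(n,'plate pix',C[pl[1],pl[0]])
    for u,v in st:
        s=(slice(v-28,v+29),slice(u-25,u+25));Q=C[s].reshape(-1,3)
        Q=Q[~np.isnan(Q[:,0])]
        t=Q[Q[:,2]>.1]; print(' stamp handle n',len(t),'mid',(t.min(0)+t.max(0))/2,'zmax',t[:,2].max())
        d=Q[(Q[:,2]>.060)&(Q[:,2]<.075)];print(' drumtop',len(d),(d.min(0)+d.max(0))/2 if len(d) else'',np.median(d,0) if len(d) else '')
    Q=C[np.isfinite(C[...,0])];
    # plate : yellow colour
    m=(abs(C[...,2]-.06)<.012)&(hsv[...,0]>17)&(hsv[...,0]<32)&(hsv[...,1]>110)&(hsv[...,2]>120)
    cc=cv2.connectedComponentsWithStats(m.astype('uint8'));k=cc[1][pl[1],pl[0]] or 1+np.argmax(cc[2][1:,4])
    P=C[cc[1]==k];print(' plate n',len(P),'mid',(np.percentile(P,.5,0)+np.percentile(P,99.5,0))/2,'ext',np.ptp(P,0),'z',np.median(P[:,2]))
    m=(abs(C[...,2]-.03)<.008)
    cc=cv2.connectedComponentsWithStats(m.astype('uint8'))
    u,v=(240,209) if n=='top' else (415,222)
    P=C[cc[1]==cc[1][v,u]]; print(' rack',cc[1][v,u],len(P),cv2.minAreaRect((P[:,:2]*1000).astype('float32')),np.median(P[:,2]))
    v,u=(330,150) if n=='top' else (150,250); print(' table z',C[v,u])
```

```text
top plate pix [ 0.52026414 -0.1973539   0.05710134]
 stamp handle n 84 mid [0.53404634 0.29041927 0.11377446] zmax 0.12733901847327456
 drumtop 169 [0.53418041 0.29033296 0.06751723] [0.52821491 0.28368667 0.06888852]
 stamp handle n 80 mid [0.50965143 0.1652268  0.1137882 ] zmax 0.12694682020012804
 drumtop 170 [0.50953878 0.16627639 0.06748437] [0.50368291 0.16017532 0.06904065]
 plate n 3841 mid [ 0.52281437 -0.19724076  0.05968855] ext [0.19961285 0.20099454 0.01905528] z 0.05964080783078218
 rack 57 1992 ((522.2333984375, 228.76669311523438), (209.35389709472656, 90.80734252929688), 78.83963775634766) 0.029987782285954223
 table z [nan nan nan]
scene plate pix [ 0.5282415  -0.19674924  0.0588834 ]
 stamp handle n 87 mid [0.51363298 0.16391657 0.11164455] zmax 0.12326527359786354
 drumtop 149 [0.5137871  0.16385419 0.06762585] [0.52032893 0.1628805  0.06831874]
 stamp handle n 96 mid [0.5391439  0.28954701 0.11259396] zmax 0.1247729260437267
 drumtop 163 [0.53755798 0.28864116 0.06738589] [0.54564517 0.28754124 0.0685287 ]
 plate n 2130 mid [ 0.52567027 -0.19859751  0.06001639] ext [0.20029835 0.19757705 0.01019861] z 0.05999290015969172
 rack 69 1378 ((521.5327758789062, 227.29368591308594), (208.7771453857422, 99.4791488647461), 78.97420501708984) 0.0297987544227305
 table z [ 0.23553173 -0.31211069 -0.00085662]
```

```bash
cat >> h.py <<'E'
def togo(x,y,z):
    p,A=pose(); print('TCP',np.round(p,4),'shift mm',np.round(1000*A.T@(np.array([x,y,z])-p),1),'rpy',np.round(R.from_matrix(A).as_euler('xyz'),4))
E
python3 -c "
from h import *
togo(.5355,.2895,.22)"
```

```text
TCP [0.1997 0.5122 0.2182] shift mm [-393.8  -85.4   -1.8] rpy [-3.1405e+00 -1.0000e-04  2.7698e+00]
```

>>> {"method": "servo_tool", "body": {
  "targets": [
    [1,-56,-12,0,0,0,0],
    [1,-112,-24,0,0,0,0],
    [1,-168,-36,-1,0,0,0],
    [1,-224,-48,-1,0,0,0],
    [1,-280,-61,-1,0,0,0],
    [1,-336,-73,-1,0,0,0],
    [1,-394,-85,-2,0,0,0],
    [1,-394,-85,-2,0,0,0]
  ]
}}

```text
t: 1.1
position: [0.5383, 0.2877, 0.2199]
orientation: [-3.141, -0.0, 2.766]
wrist_force: [-1.0, 0.3, -0.8]
grip_width: 0.0929
gripper_force: 0.0
```

Run:
```python
from h import *
o=r.get_obs();print(o['t'],o['joint_velocities'].round(3))
togo(.5355,.2895,.22)
c,p,d=snap('wrist');cv2.imwrite('pics/w1.png',p[:,:,::-1]);np.savez('w1.npz',p=p,d=d)
C=cloud(c,d)
m=(C[...,2]>.1)&(C[...,2]<.14)
cc=cv2.connectedComponentsWithStats(m.astype('uint8'))
for i in range(1,cc[0]):
    if cc[2][i,4]>100:
        P=C[cc[1]==i];t=P[P[:,2]>np.percentile(P[:,2],90)-.004]
        print(cc[2][i],cc[3][i].round(),np.round((P.min(0)+P.max(0))/2,4),'top',np.round((t.min(0)+t.max(0))/2,4),np.median(t[:,2]))
```

```text
1.1 [ 0.067 -0.028  0.051  0.016 -0.     0.041]
TCP [0.5383 0.2877 0.2199] shift mm [ 3.3  0.7 -0.1] rpy [-3.1410e+00 -1.0000e-04  2.7658e+00]
[307 172  31  34 776] [322. 189.] [0.5344 0.2915 0.1111] top [0.5341 0.2911 0.1195] 0.11991756098229278
[152 200  35  34 840] [169. 217.] [0.51   0.1645 0.111 ] top [0.5102 0.165  0.1194] 0.11989879793435715
```

View pics/w1.png

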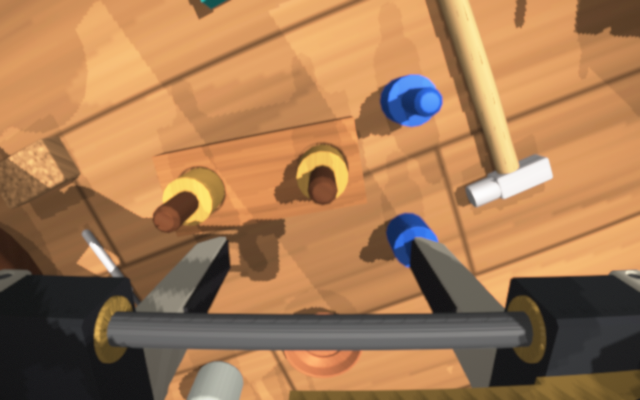

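Wrist view: stamp A is at (322,185), stamp B at (170,210), and the blue ones are at (410,105) and (410,240), clear of the finger line. Next I'll descend above A and re-measure once settled.

>>> {"method": "servo_tool", "body": {
  "targets": [
    [1,1,1,30,0,0,0],
    [1,1,1,65,0,0,0],
    [1,1,1,65,0,0,0],
    [1,1,1,65,0,0,0]
  ]
}}

```text
t: 1.65
position: [0.5354, 0.2922, 0.157]
orientation: [3.141, 0.001, 2.771]
wrist_force: [-0.2, 0.5, 0.6]
grip_width: 0.0931
gripper_force: 0.0
```

```bash
cat >> h.py <<'E'
def handles():
    o=r.get_obs();print(o['t'],abs(o['joint_velocities']).max().round(3))
    c,p,d=snap('wrist');C=cloud(c,d)
    m=(C[...,2]>.1)&(C[...,2]<.14)&(C[...,0]>.4)&(C[...,0]<.6)&(p[...,0]>p[...,2])
    cc=cv2.connectedComponentsWithStats(m.astype('uint8'))
    for i in range(1,cc[0]):
        if cc[2][i,4]>100:
            P=C[cc[1]==i];t=P[P[:,2]>np.percentile(P[:,2],90)-.004]
            # circle through top-disc + side points (vertical cylinder, r=12 mm)
            from scipy.optimize import least_squares
            S=P[P[:,2]<P[:,2].max()-.008][:,:2];f=least_squares(lambda q:np.hypot(*(S-q).T)-.012,t[:,:2].mean(0)+0,loss='soft_l1',f_scale=.001).x if len(S)>20 else None
            print(cc[3][i].round(),'top',np.round((t.min(0)+t.max(0))/2,4),np.median(t[:,2]).round(4),'cyl',None if f is None else f.round(4),len(S))
    return c,p,d
E
python3 - <<'E'
from h import *
c,p,d=handles();cv2.imwrite('pics/w2.png',p[:,:,::-1])
togo(.5345,.2905,.08)
E
```

```text
1.65 0.012
[318. 221.] top [0.5344 0.2912 0.1195] 0.1199 cyl [0.5352 0.2912] 223
[128. 253.] top [0.5102 0.1648 0.1198] 0.12 cyl [0.5105 0.1634] 475
TCP [0.5357 0.2921 0.1573] shift mm [ 0.7 -2.1 77.3] rpy [3.1401e+00 1.4000e-03 2.7705e+00]
```

View pics/w2.png

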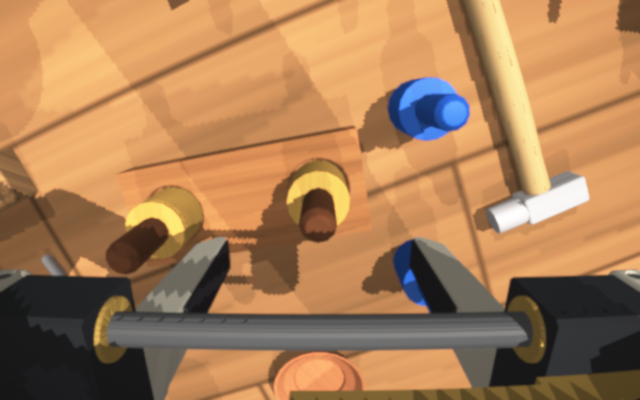

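Run:
```python
from h import *
z=np.load('top0.npz');C=cloud(cam('top'),z['d']);p=z['p'].astype(int)
m=(p[...,2]>p[...,0]+50)&(C[...,2]>.03)
for s in((slice(145,175),slice(180,215)),(slice(195,230),slice(160,198))):
    P=C[s][m[s]];print(len(P),P.min(0),P.max(0));h=P[P[:,2]>.075];print(h.min(0),h.max(0))
```

```text
239 [0.62193978 0.33055733 0.03128211] [0.66774837 0.37825363 0.10574104]
[0.63338232 0.34164692 0.07565013] [0.65560013 0.36416654 0.10574104]
287 [0.47840154 0.37029981 0.03021495] [0.52490696 0.41804858 0.10570326]
[0.49045191 0.38333968 0.07515217] [0.51296435 0.40860078 0.10570326]
```

>>> {"method": "servo_tool", "body": {
  "targets": [
    [1,0,-1,30,0,0,0],
    [1,0,-1,60,0,0,0],
    [1,0,-1,77,0,0,0],
    [1,0,-1,77,0,0,0],
    [0.3,0,-1,77,0,0,0],
    [0,0,-1,77,0,0,0],
    [0,0,-1,77,0,0,0],
    [0,0,-1,77,0,0,0]
  ]
}}

```text
t: 2.7
position: [0.5352, 0.2905, 0.0789]
orientation: [3.141, 0.0, 2.77]
wrist_force: [-0.2, 0.1, -0.2]
grip_width: 0.0575
gripper_force: 0.0
```

```bash
python3 -c "
from h import *
o=r.get_obs();print(o['wrist_force'],o['moment'],o['grip_width'],o['gripper_force'],abs(o['joint_velocities']).max());togo(.535,.291,.08)"
```

```text
[-0.16726433  0.10245451 -0.18499637] [ 0.00331648 -0.02448918  0.03641286] 0.057526091938722386 0.0 0.00307307423506329
TCP [0.5352 0.2905 0.0789] shift mm [ 0.3  0.4 -1.1] rpy [3.1413e+00 3.0000e-04 2.7698e+00]
```

Fingers are slow, so I'll keep closing.

>>> {"method": "servo_tool", "body": {
  "targets": [
    [0,0,0,0,0,0,0],
    [0,0,0,0,0,0,0],
    [0,0,0,0,0,0,0],
    [0,0,0,0,0,0,0],
    [0,0,0,0,0,0,0],
    [0,0,0,0,0,0,0]
  ]
}}

```text
t: 3.45
position: [0.535, 0.2905, 0.0786]
orientation: [3.142, 0.0, 2.77]
wrist_force: [-0.2, 1.6, -1.0]
grip_width: 0.0232
gripper_force: 30.0
```

>>> {"method": "servo_tool", "body": {
  "targets": [
    [0,0,0,-8,0,0,0],
    [0,0,0,-22,0,0,0],
    [0,0,0,-36,0,0,0],
    [0,0,0,-50,0,0,0],
    [0,0,0,-50,0,0,0],
    [0,0,0,-50,0,0,0],
    [0,0,0,-50,0,0,0],
    [0,0,0,-50,0,0,0]
  ]
}}

```text
t: 4.45
position: [0.5349, 0.2904, 0.1282]
orientation: [-3.141, -0.001, 2.77]
wrist_force: [-0.1, 0.7, -5.0]
grip_width: 0.0237
gripper_force: 30.0
```

Run:
```python
from h import *
for _ in range(4):
    o=r.get_obs();print(o['wrist_force'].round(2),o['moment'].round(3),o['grip_width'],o['gripper_force'],abs(o['joint_velocities']).max().round(4),o['position'].round(4));c,p,d=snap('wrist')
cv2.imwrite('pics/w3.png',p[:,:,::-1])
```

```text
[-0.14  0.7  -5.03] [0.029 0.017 0.013] 0.023721685251616158 29.99444815213792 0.0037 [0.5349 0.2904 0.1282]
[ 0.16  0.07 -4.26] [-0.019  0.011 -0.036] 0.02352116905655298 29.99452384770848 0.0023 [0.5349 0.2904 0.1283]
[ 0.2  -0.63 -5.13] [-0.008  0.062 -0.001] 0.02306222942986396 29.994623215170577 0.0032 [0.535  0.2904 0.1284]
[-0.31 -0.49 -4.74] [-0.005 -0.013 -0.011] 0.02345837676744966 29.99438604572788 0.0033 [0.535  0.2904 0.1284]
```

The lift reads about 4.8 N, so A is the heavier one. I'll put it back, then lift B.

>>> {"method": "servo_tool", "body": {
  "targets": [
    [0,0,0,14,0,0,0],
    [0,0,0,28,0,0,0],
    [0,0,0,36,0,0,0],
    [0,0,0,41,0,0,0],
    [0,0,0,45,0,0,0],
    [0,0,0,48,0,0,0],
    [0,0,0,50,0,0,0],
    [0,0,0,50,0,0,0]
  ]
}}

```text
t: 5.65
position: [0.5351, 0.2905, 0.0788]
orientation: [3.141, 0.0, 2.77]
wrist_force: [-0.2, 0.3, -4.9]
grip_width: 0.0235
gripper_force: 30.0
```

>>> {"method": "servo_tool", "body": {
  "targets": [
    [0,0,0,0.5,0,0,0],
    [0,0,0,1,0,0,0],
    [0,0,0,1,0,0,0]
  ]
}}

```text
t: 6.02
position: [0.5353, 0.2906, 0.0786]
orientation: [3.141, 0.001, 2.77]
wrist_force: [-3.1, 0.7, 6.0]
grip_width: 0.0239
gripper_force: 30.0
```

>>> {"method": "servo_tool", "body": {
  "targets": [
    [1,0,0,0,0,0,0],
    [1,0,0,0,0,0,0],
    [1,0,0,0,0,0,0],
    [1,0,0,0,0,0,0],
    [1,0,0,0,0,0,0],
    [1,0,0,-15,0,0,0],
    [1,0,0,-45,0,0,0],
    [1,0,0,-77,0,0,0]
  ]
}}

```text
t: 7.02
position: [0.5351, 0.2905, 0.1564]
orientation: [3.141, 0.0, 2.77]
wrist_force: [-0.1, -0.1, -0.1]
grip_width: 0.092
gripper_force: 0.0
```

Run:
```python
from h import *
c,p,d=handles()
togo(.5105,.1645,.156)
```

```text
7.025 0.501
[320. 221.] top [0.5344 0.2911 0.1196] 0.12 cyl [0.5351 0.2908] 227
[130. 253.] top [0.5104 0.1653 0.1195] 0.1199 cyl [0.5105 0.1633] 430
TCP [0.5368 0.2913 0.161 ] shift mm [ -21.5 -127.7    4.5] rpy [3.137  0.0045 2.7699]
```

>>> {"method": "servo_tool", "body": {
  "targets": [
    [1,-8,-45,0,0,0,0],
    [1,-16,-90,0,0,0,0],
    [1,-22.6,-126.5,0,0,0,0],
    [1,-22.6,-126.5,0,0,0,0],
    [1,-22.6,-126.5,0,0,0,0]
  ]
}}

```text
t: 7.7
position: [0.5106, 0.1648, 0.1554]
orientation: [3.141, 0.001, 2.77]
wrist_force: [-1.2, -0.3, -0.8]
grip_width: 0.0927
gripper_force: 0.0
```

Run:
```python
from h import *
c,p,d=handles()
togo(.5105,.1645,.079)
```

```text
7.7 0.015
[519. 187.] top [0.5344 0.2905 0.1197] 0.12 cyl [0.5353 0.2912] 455
[317. 222.] top [0.5097 0.1638 0.1197] 0.12 cyl [0.5106 0.1636] 245
TCP [0.5105 0.1651 0.1551] shift mm [-0.2 -0.6 76.1] rpy [3.1410e+00 7.0000e-04 2.7703e+00]
```

>>> {"method": "servo_tool", "body": {
  "targets": [
    [1,0,-1,35,0,0,0],
    [0.6,0,-1,65,0,0,0],
    [0.5,0,-1,76,0,0,0],
    [0.4,0,-1,76,0,0,0],
    [0,0,-1,76,0,0,0],
    [0,0,-1,76,0,0,0],
    [0,0,-1,76,0,0,0],
    [0,0,-1,76,0,0,0]
  ]
}}

```text
t: 8.75
position: [0.5099, 0.1635, 0.0789]
orientation: [3.141, 0.0, 2.77]
wrist_force: [-1.4, -0.1, 0.3]
grip_width: 0.0275
gripper_force: 0.0
```

>>> {"method": "servo_tool", "body": {
  "targets": [
    [0,0,0,0,0,0,0],
    [0,0,0,0,0,0,0],
    [0,0,0,0,0,0,0],
    [0,0,0,0,0,0,0]
  ]
}}

```text
t: 9.25
position: [0.5099, 0.1635, 0.0788]
orientation: [3.141, 0.0, 2.77]
wrist_force: [-0.3, 1.3, 2.9]
grip_width: 0.0236
gripper_force: 30.0
```

>>> {"method": "servo_tool", "body": {
  "targets": [
    [0,0,0,-8,0,0,0],
    [0,0,0,-22,0,0,0],
    [0,0,0,-36,0,0,0],
    [0,0,0,-50,0,0,0],
    [0,0,0,-50,0,0,0],
    [0,0,0,-50,0,0,0],
    [0,0,0,-50,0,0,0],
    [0,0,0,-50,0,0,0]
  ]
}}

```text
t: 10.25
position: [0.5096, 0.1634, 0.1282]
orientation: [-3.141, -0.001, 2.77]
wrist_force: [0.1, 0.2, -3.4]
grip_width: 0.0232
gripper_force: 30.0
```

Run:
```python
from h import *
for _ in range(4):
    o=r.get_obs();print(o['wrist_force'].round(2),o['moment'].round(3),o['grip_width'],o['position'].round(4));c,p,d=snap('wrist')
```

```text
[ 0.13  0.16 -3.42] [ 0.04  -0.028  0.005] 0.023200793807670483 [0.5096 0.1634 0.1282]
[ 0.61  0.12 -2.82] [ 0.026 -0.002 -0.015] 0.023625177261944675 [0.5097 0.1634 0.1283]
[-0.05 -0.39 -2.89] [-0.029  0.012 -0.052] 0.023235520414745272 [0.5097 0.1634 0.1284]
[ 0.68 -0.11 -2.83] [-0.018 -0.006  0.005] 0.02316941330695893 [0.5097 0.1634 0.1284]
```

B reads about 3.0 N against A's 4.8 N, so B is the lighter one. Putting it back.

>>> {"method": "servo_tool", "body": {
  "targets": [
    [0,0,0,14,0,0,0],
    [0,0,0,28,0,0,0],
    [0,0,0,38,0,0,0],
    [0,0,0,44,0,0,0],
    [0,0,0,48,0,0,0],
    [0,0,0,50,0,0,0],
    [0,0,0,50.5,0,0,0],
    [0,0,0,50.5,0,0,0]
  ]
}}

```text
t: 11.45
position: [0.51, 0.1635, 0.0788]
orientation: [3.141, 0.001, 2.77]
wrist_force: [-3.2, -0.5, 6.2]
grip_width: 0.0233
gripper_force: 30.0
```

>>> {"method": "servo_tool", "body": {
  "targets": [
    [1,0,0,0,0,0,0],
    [1,0,0,0,0,0,0],
    [1,0,0,0,0,0,0],
    [1,0,0,0,0,0,0],
    [1,0,0,0,0,0,0],
    [1,0,0,-15,0,0,0],
    [1,0,0,-45,0,0,0],
    [1,0,0,-77,0,0,0]
  ]
}}

```text
t: 12.45
position: [0.5098, 0.1634, 0.1569]
orientation: [3.141, 0.0, 2.77]
wrist_force: [0.2, -0.2, 0.1]
grip_width: 0.0926
gripper_force: 0.0
```

>>> {"method": "servo_tool", "body": {
  "targets": [
    [1,8,45,0,0,0,0],
    [1,16,90,0,0,0,0],
    [1,22.5,127,0,0,0,0],
    [1,22.5,127,0,0,0,0],
    [1,22.5,127,0,0,0,0]
  ]
}}

```text
t: 13.08
position: [0.5348, 0.2895, 0.1556]
orientation: [-3.142, 0.0, 2.77]
wrist_force: [-0.2, -0.6, 0.5]
grip_width: 0.093
gripper_force: 0.0
```

Run:
```python
from h import *
c,p,d=handles()
cv2.imwrite('pics/w4.png',p[:,:,::-1])
togo(.5351,.2906,.0788)
```

```text
13.075 0.014
[321. 221.] top [0.5344 0.2912 0.1196] 0.12 cyl [0.5351 0.2909] 229
[130. 254.] top [0.5102 0.1649 0.1194] 0.12 cyl [0.5104 0.1632] 426
TCP [0.5349 0.2892 0.1556] shift mm [ 0.3  1.4 76.8] rpy [-3.1415e+00  1.0000e-04  2.7694e+00]
```

View pics/w4.png

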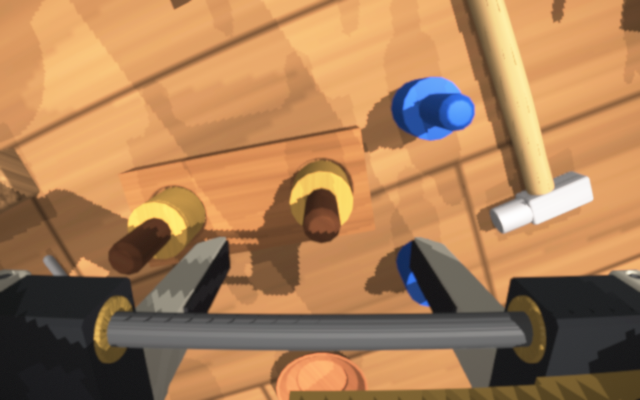

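Both stamps stand seated, A at (321,200) and B at (165,225), and B's pose hasn't changed. Now I'll grasp A again.

>>> {"method": "servo_tool", "body": {
  "targets": [
    [1,0,1,35,0,0,0],
    [0.6,0,1,65,0,0,0],
    [0.5,0,1,77,0,0,0],
    [0.4,0,1,77,0,0,0],
    [0,0,1,77,0,0,0],
    [0,0,1,77,0,0,0],
    [0,0,1,77,0,0,0],
    [0,0,1,77,0,0,0]
  ]
}}

```text
t: 14.12
position: [0.5354, 0.2909, 0.0784]
orientation: [3.141, 0.0, 2.77]
wrist_force: [-1.1, 0.5, -0.5]
grip_width: 0.0277
gripper_force: 0.0
```

>>> {"method": "servo_tool", "body": {
  "targets": [
    [0,0,0,0,0,0,0],
    [0,0,0,0,0,0,0],
    [0,0,0,0,0,0,0],
    [0,0,0,0,0,0,0]
  ]
}}

```text
t: 14.62
position: [0.5353, 0.2908, 0.0782]
orientation: [-3.141, 0.0, 2.77]
wrist_force: [-1.3, -3.1, 5.0]
grip_width: 0.0232
gripper_force: 30.0
```

>>> {"method": "servo_tool", "body": {
  "targets": [
    [0,0,0,-8,0,0,0],
    [0,0,0,-22,0,0,0],
    [0,0,0,-40,0,0,0],
    [0,0,0,-60,0,0,0],
    [0,0,0,-80,0,0,0],
    [0,0,0,-100,0,0,0],
    [0,0,0,-100,0,0,0],
    [0,0,0,-100,0,0,0]
  ]
}}

```text
t: 15.62
position: [0.535, 0.2908, 0.1777]
orientation: [-3.141, -0.0, 2.77]
wrist_force: [-0.1, 0.6, -5.5]
grip_width: 0.0235
gripper_force: 30.0
```

Run:
```python
from h import *
o=r.get_obs();print(o['wrist_force'].round(2),o['moment'].round(3),o['grip_width'],o['position'].round(4))
togo(.524,-.198,.179)
```

```text
[-0.07  0.62 -5.47] [ 0.071  0.037 -0.018] 0.02353942663797676 [0.535  0.2908 0.1777]
TCP [0.535  0.2908 0.1777] shift mm [-167.3 -459.4   -1.1] rpy [-3.1411e+00 -5.0000e-04  2.7698e+00]
```

>>> {"method": "servo_tool", "body": {
  "targets": [
    [0,0,0,-20,0,0,0],
    [0,0,0,-40,0,0,0],
    [0,-4,-12,-45,0,0,0],
    [0,-14,-39,-45,0,0,0],
    [0,-26,-72,-45,0,0,0],
    [0,-38,-105,-45,0,0,0],
    [0,-50,-138,-45,0,0,0],
    [0,-62,-171,-45,0,0,0]
  ]
}}

```text
t: 16.62
position: [0.5301, 0.1071, 0.222]
orientation: [-3.141, -0.001, 2.77]
wrist_force: [-0.6, 0.9, -5.3]
grip_width: 0.0233
gripper_force: 30.0
```

>>> {"method": "servo_tool", "body": {
  "targets": [
    [0,-12,-33,0,0,0,0],
    [0,-24,-66,0,0,0,0],
    [0,-36,-99,0,0,0,0],
    [0,-48,-132,0,0,0,0],
    [0,-60,-165,0,0,0,0],
    [0,-72,-198,0,0,0,0],
    [0,-84,-230,0,0,0,0],
    [0,-92,-255,0,0,0,0]
  ]
}}

```text
t: 17.62
position: [0.5229, -0.1636, 0.2219]
orientation: [-3.141, -0.002, 2.769]
wrist_force: [-0.1, -0.2, -5.6]
grip_width: 0.0234
gripper_force: 30.0
```

>>> {"method": "servo_tool", "body": {
  "targets": [
    [0,-7,-20,0,0,0,0],
    [0,-11,-30,0,0,0,0],
    [0,-12.5,-33,0,0,0,0],
    [0,-12.5,-33,0,0,0,0],
    [0,-12.5,-33,0,0,0,0]
  ]
}}

```text
t: 18.25
position: [0.5237, -0.1966, 0.2231]
orientation: [3.141, -0.0, 2.771]
wrist_force: [-0.8, 0.0, -5.6]
grip_width: 0.0234
gripper_force: 30.0
```

Run:
```python
from h import *
o=r.get_obs();print(o['wrist_force'].round(2),o['moment'].round(3),o['grip_width'],abs(o['joint_velocities']).max())
c,p,d=snap('wrist');C=cloud(c,d);cv2.imwrite('pics/w5.png',p[:,:,::-1])
hsv=cv2.cvtColor(p,cv2.COLOR_RGB2HSV)
m=(abs(C[...,2]-.06)<.006)&(hsv[...,0]>15)&(hsv[...,0]<35)&(hsv[...,1]>90)
P=C[m];print(len(P),P.min(0),P.max(0),np.median(P[:,2]))
h=cv2.convexHull((P[:,:2]*1000).astype('float32'));print(cv2.minEnclosingCircle(h))
togo(.5235,-.197,.142)
t,q,e=snap('top');cv2.imwrite('pics/t5.png',cv2.resize(q[120:290,300:500,::-1],None,fx=3,fy=3))
```

```text
[-0.78  0.04 -5.61] [ 0.033  0.044 -0.066] 0.023402435336232107 0.0020482333491323897
25705 [ 0.42308716 -0.30046253  0.05400176] [ 0.82608221 -0.03463055  0.0615458 ] 0.058590908509299156
((628.1057739257812, -147.062744140625), 217.5560760498047)
TCP [ 0.5237 -0.1966  0.2231] shift mm [ 0.1 -0.4 81.1] rpy [ 3.1415e+00 -1.0000e-04  2.7706e+00]
```

View pics/w5.png

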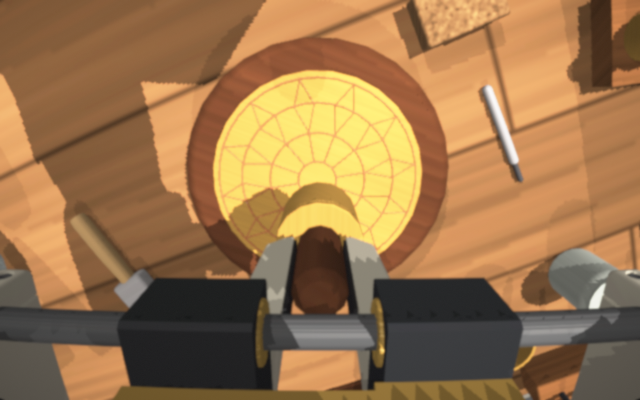

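Wrist view: the stamp hangs upright at (320,250) between the fingers. The plate is seen at (318,165), with the smallest ring just behind the drum. I'll fit the plate rim.

Run:
```python
from h import *
from scipy.optimize import least_squares
c,p,d=snap('wrist');C=cloud(c,d)
hsv=cv2.cvtColor(p,cv2.COLOR_RGB2HSV)
m=((abs(C[...,2]-.06)<.008)&(hsv[...,0]>20)&(hsv[...,0]<35)&(hsv[...,1]>90)).astype('uint8')
cc=cv2.connectedComponentsWithStats(m);k=cc[1][120,300];print(k,cc[2][k])
h=cv2.convexHull(np.argwhere(cc[1]==k)[:,::-1].astype('int32'))[:,0]
h=h[h[:,1]<225]
m_,o,A=c;D=ray(m_,A,h)@A.T;W=o+D*((.06-o[2])/D[:,2])[:,None]
f=least_squares(lambda q:np.hypot(*(W[:,:2]-q[:2]).T)-q[2],[.523,-.197,.1],loss='soft_l1',f_scale=.001);print(f.x,len(h))
# held stamp: handle cylinder and drum side axes from depth
for lo,hi,rad in((.18,.235,.012),(.085,.155,.024)):
    z=C[...,2];n=(np.hypot(C[...,0]-.5237,C[...,1]+.197)<.03)&(z>lo+TC if False else z>lo)&(z<hi);P=C[n];print(len(P),P.min(0).round(4),P.max(0).round(4)) if len(P) else 0
    for a in np.linspace(lo,hi,4)[:-1]:
        s=P[(P[:,2]>a)&(P[:,2]<a+(hi-lo)/3)][:,:2]
        if len(s)>20: print(a,least_squares(lambda q:np.hypot(*(s-q).T)-rad,[.5237,-.197],loss='soft_l1',f_scale=.001).x.round(4),len(s))
```

```text
4 [ 243  104   70   94 2584]
[ 0.51763516 -0.20327559  0.06353302] 27
4357 [ 0.4991 -0.2177  0.18  ] [ 0.529  -0.1694  0.235 ]
0.18 [ 0.4945 -0.1861] 554
0.19833333333333333 [ 0.5137 -0.1926] 2621
0.21666666666666665 [ 0.5232 -0.1963] 1182
```

>>> {"method": "servo_tool", "body": {
  "targets": [
    [0,0,0,12,0,0,0],
    [0,0,0,28,0,0,0],
    [0,0,0,44,0,0,0],
    [0,0,0,56,0,0,0],
    [0,0,0,62,0,0,0],
    [0,0,0,66,0,0,0],
    [0,0,0,66,0,0,0],
    [0,0,0,66,0,0,0]
  ]
}}

```text
t: 19.4
position: [0.5239, -0.1974, 0.1576]
orientation: [-3.142, 0.001, 2.77]
wrist_force: [-0.1, -0.3, -4.7]
grip_width: 0.0235
gripper_force: 30.0
```

Run:
```python
from h import *
from scipy.optimize import least_squares
c,p,d=snap('wrist');C=cloud(c,d)
hsv=cv2.cvtColor(p,cv2.COLOR_RGB2HSV)
m=((abs(C[...,2]-.06)<.006)&(hsv[...,0]>20)&(hsv[...,0]<35)&(hsv[...,1]>90)).astype('uint8')
m=cv2.morphologyEx(m,cv2.MORPH_CLOSE,np.ones((7,7)))
cc=cv2.connectedComponentsWithStats(m);k=1+np.argmax(cc[2][1:,4]);print(cc[2][k])
h=cv2.convexHull(np.argwhere(cc[1]==k)[:,::-1].astype('int32'))[:,0];h=h[h[:,1]<215]
m_,o,A=c;D=ray(m_,A,h)@A.T;W=o+D*((.06-o[2])/D[:,2])[:,None]
f=least_squares(lambda q:np.hypot(*(W[:,:2]-q[:2]).T)-q[2],[.523,-.197,.1],loss='soft_l1',f_scale=.001);print('plate',f.x.round(4),len(h),f.fun.std())
c,p,d=snap('scene');C=cloud(c,d);z=C[...,2]
n=(np.hypot(C[...,0]-.5237,C[...,1]+.197)<.045)&(z>.09)&(z<.155);P=C[n]
print(P.min(0),P.max(0))
for lo,hi,r0 in((.105,.118,.024),(.118,.13,.024),(.13,.142,.024)):
    s=P[(P[:,2]>lo)&(P[:,2]<hi)][:,:2]
    if len(s)>10: print(lo,least_squares(lambda q:np.hypot(*(s-q).T)-r0,[.5237,-.197],loss='soft_l1',f_scale=.001).x.round(4),len(s))
cv2.imwrite('pics/s6.png',cv2.resize(p[90:260,180:380,::-1],None,fx=3,fy=3,interpolation=cv2.INTER_CUBIC))
togo(.5235,-.197,.142)
```

```text
[  191    65   254   213 32826]
plate [ 0.5228 -0.1984  0.0983] 39 0.00020525178777221816
[ 0.51066457 -0.21987185  0.09944856] [ 0.55125998 -0.17266752  0.15429251]
0.105 [ 0.523  -0.1973] 70
0.118 [ 0.5231 -0.1972] 70
0.13 [ 0.5228 -0.1974] 65
TCP [ 0.5239 -0.1973  0.1575] shift mm [ 0.5  0.2 15.5] rpy [-3.1415e+00  7.0000e-04  2.7698e+00]
```

View pics/s6.png

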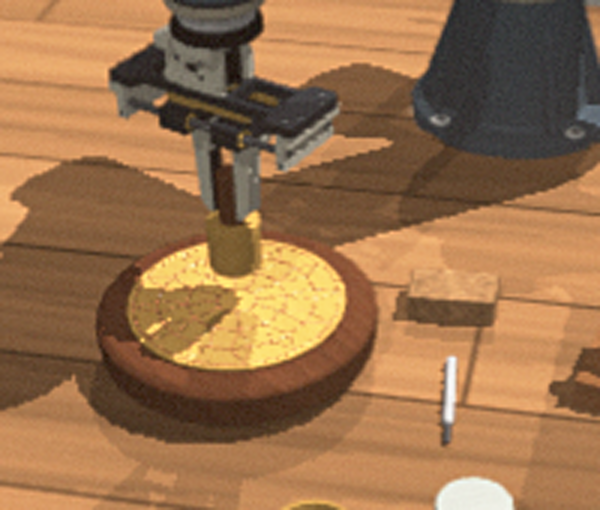

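Crop: the stamp is upright over the plate at (235,245) and clear of it. Its axis is vertical and the foot is about 40 mm above the plate. Last 15 mm down.

>>> {"method": "servo_tool", "body": {
  "targets": [
    [0,0,-0.5,5,0,0,0],
    [0,0,-0.5,10,0,0,0],
    [0,0,-0.5,14,0,0,0],
    [0,0,-0.5,15,0,0,0],
    [0,0,-0.5,15,0,0,0],
    [0,0,-0.5,15,0,0,0],
    [0,0,-0.5,15,0,0,0],
    [0,0,-0.5,15,0,0,0]
  ]
}}

```text
t: 20.5
position: [0.5235, -0.1977, 0.1422]
orientation: [-3.142, 0.0, 2.77]
wrist_force: [-0.2, 0.2, -5.4]
grip_width: 0.0237
gripper_force: 30.0
```

Run:
```python
from h import *
o=r.get_obs();print(o['t'],o['position'].round(4),o['wrist_force'].round(2),o['gripper_force'],abs(o['joint_velocities']).max())
c,p,d=snap('scene');C=cloud(c,d);z=C[...,2]
n=(np.hypot(C[...,0]-.5237,C[...,1]+.197)<.027)&(z>.07)&(z<.14);print(C[n].min(0))
n=(np.hypot(C[...,0]-.5105,C[...,1]-.164)<.03)&(z>.1)&(z<.14);print('B',C[n].max(0),C[n].min(0))
if abs(o['joint_velocities']).max()<.02 and abs(o['position'][2]-.1425)<.006: print(r.job_done())
```

```text
20.5 [ 0.5235 -0.1977  0.1422] [-0.22  0.15 -5.38] 29.996779147186317 0.001095837997643684
[ 0.50773033 -0.22056425  0.08388136]
B [0.52458096 0.17536096 0.12387557] [0.50020774 0.15216477 0.10050493]
the job is handed in; nothing more can be done
None
```

I handed the job in at about 20.5 s: the heavier stamp (about 4.8 N against 3.0 N when lifted) is held upright and still over the plate centre, its foot about 25 mm above the plate, and the lighter one is back upright in its own seat; the verdict was not reported.

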